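# Change over the drill vise: finished brackets out, hidden blanks in

## Task

Slide the vise jaw well open, lift the two drilled brackets out and stand them upright in the black tray. Search the three tins, never having more than one of them open at a time, for the undrilled brackets (one or two; leave the round hub in its tin), stand them side by side on the vise bed with their upright plates along the jaws, and slide the jaw home so that it holds them against the fixed jaw. Finish with all three tins shut and do not disturb the bottle, the can or the wrench.

Things in the scene. Friction and masses are not known exactly. Their poses are not given: they have to be found in the camera images.
- vise: blue drill vise fixed to the bench, about 220 x 190 mm; origin under the middle of the clamping place, 0 mm above the bench. The bed is 30 mm above the bench. The fixed jaw is on the +x side: its gripping face is the plane x = +24 mm; the jaws run along y from -90 to +90 mm and their tops are 54 mm above the bench; low end stops (10 mm above the bed) close the bed's two ends at y = -90 and +90 mm. The sliding jaw moves along x on the -x side (robot's side)
- jaw (a joint): travel of the sliding jaw in m, 0 to 0.06, growing as it opens (towards the vise's -x). The clear gap between the jaws is 38 mm + this value: it reads about 0.010 when the jaw rests against a bracket lying 48 mm across. Slides with about 4 N friction and stays where it is left, no spring
- jaw_post (a point): a point on the sliding jaw's upright steel handle post (18 mm diameter, 53 mm behind its gripping face; top at 128 mm above the bench, carriage top at 53 mm); this point is 111 mm above the bench, on the post's axis
- tin1: the rightmost as the robot sees it of three identical grey hinged tins, fixed to the bench; base 130 (x) x 110 (y) mm, rim 35 mm high, walls and floor 5 mm, a cross wall as high as the rim at x = +35 mm (4 mm thick) with the contents in the larger bay in front of it; origin at the centre of the underside, +x towards the hinge, -x (its front) roughly towards the robot. Closed height 87 mm. It may hold a blank, the hub or nothing
- lid1 (a joint): angle of the lid of tin1 in rad: 0 shut, grows as it opens up and away, stop at 1.75. The lid is a deep cap (130 x 110 x 52 mm, 0.2 kg); the hinge axis is parallel to the tin's y at tin x +65 mm, 35 mm above the bench. Not sprung: below about 1.1 rad it falls shut, past about 1.2 rad it falls back to its stop and stays open
- lid1_bar (a point): centre of the grab bar of lid1: a steel rod 14 mm thick and 40 mm long, parallel to the tin's y, on a 10 mm wide stem in front of the lid's front wall (rod axis 30 mm out from it); shut, at tin x -95 mm, 65 mm above the bench (so 160 mm in front of the hinge axis and 30 mm above it). The rod moves with the lid; its flat ends can be pinched along y and it then pivots between the fingers. The point's axes turn with the lid
- tin2: the middle of three identical grey hinged tins, fixed to the bench; base 130 (x) x 110 (y) mm, rim 35 mm high, walls and floor 5 mm, a cross wall as high as the rim at x = +35 mm (4 mm thick) with the contents in the larger bay in front of it; origin at the centre of the underside, +x towards the hinge, -x (its front) roughly towards the robot. Closed height 87 mm. It may hold a blank, the hub or nothing
- lid2 (a joint): angle of the lid of tin2 in rad: 0 shut, grows as it opens up and away, stop at 1.75. The lid is a deep cap (130 x 110 x 52 mm, 0.2 kg); the hinge axis is parallel to the tin's y at tin x +65 mm, 35 mm above the bench. Not sprung: below about 1.1 rad it falls shut, past about 1.2 rad it falls back to its stop and stays open
- lid2_bar (a point): centre of the grab bar of lid2: a steel rod 14 mm thick and 40 mm long, parallel to the tin's y, on a 10 mm wide stem in front of the lid's front wall (rod axis 30 mm out from it); shut, at tin x -95 mm, 65 mm above the bench (so 160 mm in front of the hinge axis and 30 mm above it). The rod moves with the lid; its flat ends can be pinched along y and it then pivots between the fingers. The point's axes turn with the lid
- tin3: the leftmost of three identical grey hinged tins, fixed to the bench; base 130 (x) x 110 (y) mm, rim 35 mm high, walls and floor 5 mm, a cross wall as high as the rim at x = +35 mm (4 mm thick) with the contents in the larger bay in front of it; origin at the centre of the underside, +x towards the hinge, -x (its front) roughly towards the robot. Closed height 87 mm. It may hold a blank, the hub or nothing
- lid3 (a joint): angle of the lid of tin3 in rad: 0 shut, grows as it opens up and away, stop at 1.75. The lid is a deep cap (130 x 110 x 52 mm, 0.2 kg); the hinge axis is parallel to the tin's y at tin x +65 mm, 35 mm above the bench. Not sprung: below about 1.1 rad it falls shut, past about 1.2 rad it falls back to its stop and stays open
- lid3_bar (a point): centre of the grab bar of lid3: a steel rod 14 mm thick and 40 mm long, parallel to the tin's y, on a 10 mm wide stem in front of the lid's front wall (rod axis 30 mm out from it); shut, at tin x -95 mm, 65 mm above the bench (so 160 mm in front of the hinge axis and 30 mm above it). The rod moves with the lid; its flat ends can be pinched along y and it then pivots between the fingers. The point's axes turn with the lid
- drilled1: one of two finished brackets, with a 22 mm hole through its upright plate, at the start between the jaws on the vise bed, upright plate along the jaws (this one on the side of the vise's -y): aluminium lug bracket, 0.25 kg: base plate 48 (x) x 60 (y) x 18 (z) mm and on its middle an upright plate 14 (x) x 52 (y) x 50 (z) mm, 68 mm tall in all; origin at the centre of the underside, z up; the same turned half round
- drilled2: the other finished bracket, the same, on the side of the vise's +y: aluminium lug bracket, 0.25 kg: base plate 48 (x) x 60 (y) x 18 (z) mm and on its middle an upright plate 14 (x) x 52 (y) x 50 (z) mm, 68 mm tall in all; origin at the centre of the underside, z up; the same turned half round
- blank1: undrilled bracket (plain upright plate), at the start standing in one of the tins, may be absent: aluminium lug bracket, 0.25 kg: base plate 48 (x) x 60 (y) x 18 (z) mm and on its middle an upright plate 14 (x) x 52 (y) x 50 (z) mm, 68 mm tall in all; origin at the centre of the underside, z up; the same turned half round
- blank2: another undrilled bracket, at the start standing in another tin, may be absent (at least one of the two is there): aluminium lug bracket, 0.25 kg: base plate 48 (x) x 60 (y) x 18 (z) mm and on its middle an upright plate 14 (x) x 52 (y) x 50 (z) mm, 68 mm tall in all; origin at the centre of the underside, z up; the same turned half round
- hub: round steel flanged hub, not wanted, in one of the tins: flange 54 mm diameter x 16 mm, boss 30 mm diameter, 50 mm tall; origin at the centre of its underside
- tray: black open tray for finished parts, fixed, 160 (x) x 130 (y) mm, rim 30 mm high, walls and floor 4 mm; origin at the centre of the underside
- oil: bystander: white oil bottle 64 mm diameter, 160 mm tall; origin at its underside
- can: bystander: can 60 mm diameter, 130 mm tall; origin at its underside
- wrench: bystander: 200 mm wrench lying on the bench

How it is judged:
On the way, in this order (a step that is already met when the one before it is completed fails the run):
1. the jaw is slid open by about 10 mm or more (reads over 0.02) with both drilled brackets still on the vise bed (value of joint jaw above 0.02 m and horizontal distance between each of drilled1, drilled2 and vise below 0.09 m and z of each of drilled1, drilled2 in the frame of vise below 0.04 m), for 0.2 s.
2. both drilled brackets stand in the tray, let go (x of drilled1 in the frame of tray between -0.06 and 0.06 m and y of drilled1 in the frame of tray between -0.05 and 0.05 m and z of each of drilled1, drilled2 in the frame of tray below 0.01 m and angle between each of drilled1, drilled2's own z axis and vertical below 0.1 rad and linear speed of each of drilled1, drilled2 below 0.02 m/s and x of drilled2 in the frame of tray between -0.06 and 0.06 m and y of drilled2 in the frame of tray between -0.05 and 0.05 m and contact force between the fingers and drilled1 below 0.3 N and contact force between the fingers and drilled2 below 0.3 N), for 0.2 s.
At the end, for the whole second after the job is handed in: Drilled brackets upright at rest in the tray; each blank upright on the vise bed, in line with the jaws (0.1 rad), within 6 mm of the clamping plane and 65 mm of the jaws' middle; jaw under 0.0125; lids under 0.05 rad; hub within 60 mm of its start (x of drilled1 in the frame of tray between -0.06 and 0.06 m and y of drilled1 in the frame of tray between -0.05 and 0.05 m and z of each of drilled1, drilled2 in the frame of tray below 0.01 m and angle between each of drilled1, drilled2, blank1, blank2's own z axis and vertical below 0.1 rad and linear speed of each of drilled1, drilled2, blank1, blank2 below 0.02 m/s and x of drilled2 in the frame of tray between -0.06 and 0.06 m and y of drilled2 in the frame of tray between -0.05 and 0.05 m and x of blank1 in the frame of vise between -0.006 and 0.006 m and y of blank1 in the frame of vise between -0.065 and 0.065 m and z of blank1 in the frame of vise between 0.025 and 0.035 m and angle between the x axis of each of blank1, blank2 and the x axis of vise, either way round below 0.1 rad and x of blank2 in the frame of vise between -0.006 and 0.006 m and y of blank2 in the frame of vise between -0.065 and 0.065 m and z of blank2 in the frame of vise between 0.025 and 0.035 m and value of joint jaw below 0.0125 m and value of joint each of lid1, lid2, lid3 below 0.05 rad and distance of hub from where it was at the start of the episode below 0.06 m); the robot touches nothing.
It fails at once if two tins open at once (both lids over 0.35 rad) (value of joint each of lid1, lid2 above 0.35 rad or value of joint each of lid1, lid3 above 0.35 rad or value of joint each of lid2, lid3 above 0.35 rad).
It fails at once if the bottle, the can or the wrench is moved more than 30 mm (distance of any of oil, can, wrench from where it was at the start of the episode above 0.03 m).
Of blank1, blank2 only 1 to 2 are there at a start; the rules pass over those that are not, and their reading is None.
At some moment in a run one of drilled1, drilled2, blank1, blank2 may be knocked a few centimetres aside while the robot is not near it.
Once in a run the grip may slacken for a moment while it holds something.
It also fails if it takes over 210 s, if anything falls off the work surface, if the arm or the gripper's body presses on something with over 40 N, if the wrist force passes 120 N, or if a joint passes its speed limit or range.

## Robot

A 6-joint arm with a two-finger parallel gripper is mounted at the origin on the work surface. World frame = base frame: x ahead of the robot, y to its left, z up, the work surface at z = 0. Lengths are in m, angles in rad, forces in N, time in s.
With the tool pointing down it reaches from about 0.2 to 0.875 m from the base axis. Payload 3.4 kg.
Tool frame: the origin (TCP) lies at the very end of the fingers, on their centre line; the grasp point (between the pads) lies 19 mm behind it (ctrl.grip_point_offset is the distance from the TCP to the grasp point, in m); z points along the fingers, y is the line along which they close (so a half turn about z gives the same grasp; the last joint's range is limited). The gripper opens to 94 mm and grips with 3 to 60 N. Pads are 16 mm wide; open, the fingers measure 119 mm over their backs; the gripper's body (75 mm by 177 mm) begins 78 mm behind the grasp point.
Start: joints at [-1.236, 0.276, 1.505, -0, 1.361, -0.121], TCP at [0.253, -0.516, 0.205] pointing down, gripper open.
Joint ranges: [-2.89, 2.89], [-0.75, 2.08], [0.22, 2.7], [-1.18, 4.32], [0.11, 2.71], [-2.7, 2.7]. Speed limits (rad/s): [2.57, 2.57, 3.14, 3.14, 3.14, 3.14].

## Interface

Orientations are given as a rotation vector (axis times angle).
In Python, from plant import ctrl gives the robot as it stands. Calls block until the motion is done:
- ctrl.movep(position, orientation): joint-space move of the TCP to a pose.
- ctrl.move_l(position, max_speed=0.15, attitude=None, threshold=None): straight line of the TCP; attitude=None keeps the orientation; max_speed is the mean speed in m/s. With threshold (N) it stops when the force on the tool has changed by that much, and returns True; else False.
- ctrl.movej(angles): joint-space move.
- ctrl.let_go() and ctrl.clamp(force=None): open the fingers fully, or close them until they stop; force is the grip in N (None keeps the last).
- ctrl.wait(seconds).
- ctrl.inverse_kinematics(position, orientation): joint angles nearest the present ones, or None.
- ctrl.get_obs(): the state.
- ctrl.read_camera(name): name is "scene" or "top" or "wrist"; returns (picture, depth): 400x640x3 uint8, red, green, blue; 400x640 float32, m along the optical axis (not along the pixel's ray), 0 where there is no reading.
- ctrl.camera_params(name): a dict with "mtx" (3x3 intrinsics, pixels), "world_from_camera" (4x4, takes a point from camera to world coordinates). Camera axes: x right, y up, looking along -z (the intrinsics and any distortion apply to the point x, -y, -z); pixel columns grow to the right and rows downward; lengths in m; the calibration is good to about 2 mm. A picture is of the moment at which its call begins: read the wrist's pose just before it. camera_params takes no time and is no camera call; for the wrist camera it gives the pose at the moment of the call.
A pose or a line that the arm cannot do raises ctrl.IKError and nothing moves.
- ctrl.hand_in(): hands the job in; it is judged then, once.
The state is a dict: "time_s": time; "qpos": joint angles; "qvel": joint speeds; "joint_efforts": joint torques, N m; "position": TCP position; "orientation": TCP orientation; "ft_force": force on the tool from outside, world axes, zero at the start; "moment": the same for the moment, N m; "width": finger opening in m; "finger_force": force on a finger pad.
Only numpy, scipy, OpenCV 4.12 (cv2) and the standard library are available. Lean on these libraries where they do the work, as an engineer would, in place of code of your own. Each camera call takes 0.05 s, during which the arm holds its last target. There are 200 camera calls.

## Working session

There is one attempt and no reset: what is moved stays moved. The work goes in short steps, each a Python script; the robot and the scene stay as the last script left them, time stands still between calls to the robot, and variables do not carry over. Pictures are saved under pics/ and viewed, at most 14 in all, crops included, and the job is handed in when it is done.

```bash
ls; mkdir -p pics; python3 - <<'E'
from plant import ctrl
import cv2,numpy as np
for n in("top","scene"):
    p,d=ctrl.read_camera(n); cv2.imwrite(f"pics/{n}0.png",p[:,:,::-1]); np.savez(f"{n}0.npz",p=p,d=d)
    print(n,ctrl.camera_params(n))
print(ctrl.camera_params("wrist"))
o=ctrl.get_obs();print(o)
E
```

```text
pics
top {'mtx': array([[486.76711087,   0.        , 322.59033045],
       [  0.        , 486.76711087, 196.33499969],
       [  0.        ,   0.        ,   1.        ]]), 'world_from_camera': array([[ 0.01292553,  0.99655295, -0.08194605,  0.41027134],
       [-0.99987067,  0.01366581,  0.0084793 , -0.03912249],
       [ 0.00956993,  0.08182585,  0.9966007 ,  1.77387324],
       [ 0.        ,  0.        ,  0.        ,  1.        ]])}
scene {'mtx': array([[409.93624266,   0.        , 325.77068531],
       [  0.        , 409.93624266, 199.31775562],
       [  0.        ,   0.        ,   1.        ]]), 'world_from_camera': array([[-0.41058188, -0.70787998,  0.57474208,  1.36175349],
       [ 0.91165497, -0.33081644,  0.24381488,  0.30181828],
       [ 0.01754246,  0.62407245,  0.78116953,  1.16727774],
       [ 0.        ,  0.        ,  0.        ,  1.        ]])}
{'mtx': array([[291.77979415,   0.        , 322.18436789],
       [  0.        , 291.77979415, 199.95405934],
       [  0.        ,   0.        ,   1.        ]]), 'world_from_camera': array([[ 0.43988684,  0.86698733,  0.2341
[... 210 characters left out ...]
e_s': 0.1, 'qpos': array([-1.23600309e+00,  2.76500334e-01,  1.50594867e+00, -1.31039463e-05,
        1.36068980e+00, -1.20979083e-01]), 'qvel': array([ 1.16885197e-05, -1.21317641e-03, -2.24541383e-03,  1.25486933e-03,
        1.24044423e-03, -1.06244889e-03]), 'joint_efforts': array([ 1.39495114e-03, -4.05458057e+01, -2.37779564e+01,  7.02004996e-02,
        2.98438780e-02, -4.49184438e-05]), 'position': array([ 0.25293211, -0.51584708,  0.20473221]), 'orientation': array([-3.05887308e+00, -7.09402164e-01,  2.79026242e-04]), 'ft_force': array([-0.56427067, -0.19188283, -0.20917831]), 'moment': array([-0.03223151, -0.02197145,  0.01664644]), 'finger_force': 0.0, 'width': 0.0940642300433461}
```

View pics/top0.png

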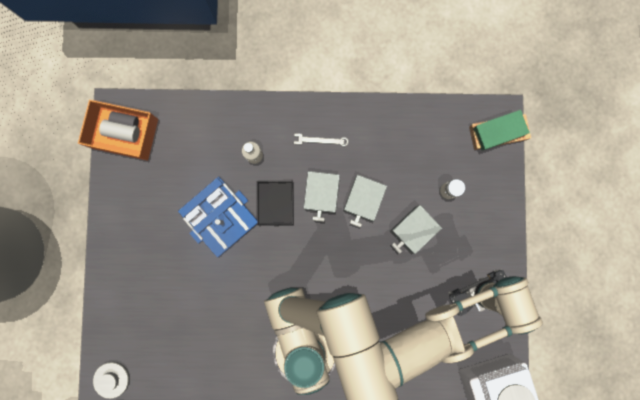

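View pics/scene0.png

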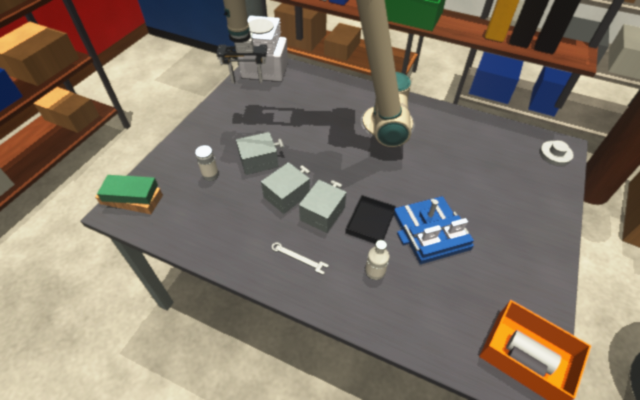

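The top view shows the vise at about (218,217), the tray at (275,203), tin3, tin2 and tin1 at (321,192), (366,198) and (416,230), with bars at their lower ends, the bottle at (251,152), the can at (455,188) and the wrench at (320,140). The scene view agrees.

```bash
cat > h.py <<'E'
import cv2,numpy as np
from scipy.spatial.transform import Rotation as R
def cloud(d,P):
    K,T=P["mtx"],P["world_from_camera"]
    v,u=np.indices(d.shape); X=np.stack([(u-K[0,2])/K[0,0]*d,-(v-K[1,2])/K[1,1]*d,-d],-1)
    W=X@T[:3,:3].T+T[:3,3]; W[d<=0]=np.nan
    return W
def rect(pts):
    (c,s,a)=cv2.minAreaRect((pts[:,:2]*1000).astype(np.float32)); return np.array(c)/1000,np.array(s),a
E
python3 - <<'E'
from plant import ctrl
from h import *
z=np.load("top0.npz");p,d=z["p"],z["d"];P=ctrl.camera_params("top")
W=cloud(d,P);np.save("W0.npy",W)
def sel(u,v,r,zl,zh):
    M=W[v-r:v+r,u-r:u+r].reshape(-1,3);return M[(M[:,2]>zl)&(M[:,2]<zh)]
for n,u,v in(("t3",321,192),("t2",366,198),("t1",416,230)):
    q=sel(u,v,35,.079,.097);print(n,len(q),np.median(q[:,2]),rect(q))
    q=sel(u,v,40,.055,.079);print("   lower",len(q),q.mean(0))
q=sel(275,203,35,-.02,.06);h=cv2.cvtColor(p,cv2.COLOR_RGB2HSV)
m=(h[...,2]<45);m[:,:255]=0;m[:,297:]=0;m[:175]=0;m[230:]=0
print("tray",m.sum(),rect(W[m]),np.median(W[m][:,2]))
m=(abs(h[...,0].astype(int)-110)<10)&(h[...,1]>120);m[:,:170]=0;m[:,265:]=0;m[:170]=0;m[265:]=0
q=W[m];print("vise",m.sum(),rect(q))
for zl,zh in((.02,.045),(.045,.06),(.085,.105),(.11,.14)):
    q=sel(218,217,42,zl,zh);print(zl,len(q),rect(q))
for n,u,v in(("oil",251,152),("can",455,188)):
    q=sel(u,v,14,.1,.2);print(n,q.mean(0))
c=np.concatenate([cv2.resize(p[165:265,165:305],None,fx=4,fy=4,interpolation=2)]);cv2.imwrite("pics/crop0.png",c[:,:,::-1])
E
```

```text
t3 1336 0.08701735969765756 (array([ 0.54731763, -0.08167458]), array([179.49935913, 162.37757874]), 84.5135498046875)
   lower 198 [ 0.49906838 -0.10277466  0.07092571]
t2 1412 0.08693286005241996 (array([ 0.53460388, -0.20387106]), array([276.11120605, 166.12860107]), 77.90278625488281)
   lower 166 [ 0.49970529 -0.18526187  0.07173602]
t1 1171 0.0864850755386628 (array([ 0.45790186, -0.3782616 ]), array([201.58692932, 240.98039246]), 0.7632970213890076)
   lower 185 [ 0.4287546  -0.35703303  0.06962444]
tray 7 (array([0.60351611, 0.16690923]), array([ 1.98742747, 29.66959763]), 6.973221302032471) 0.016818411096113817
vise 1207 (array([0.47587042, 0.31440741]), array([215.10310364, 173.84104919]), 44.13867950439453)
0.02 1892 (array([0.50205673, 0.28945807]), array([231.82623291, 307.06890869]), 37.873416900634766)
0.045 1188 (array([0.49424905, 0.33606723]), array([164.42730713, 188.42242432]), 41.158199310302734)
0.085 151 (array([0.48029736, 0.33201492]), array([ 94.82929993, 145.59703064]), 41.223140716552734)
0.11 28 (array([0.45530725, 0.30081815]), array([16.37690163, 17.17909622]), 83.3542251586914)
oil [0.69997958 0.19701702 0.12573571]
can [ 0.58032359 -0.50353715  0.12562078]
```

View pics/crop0.png

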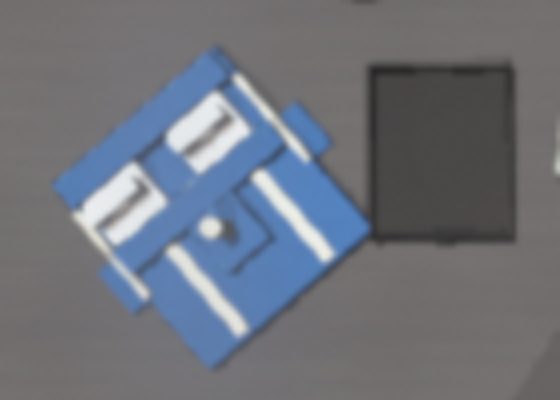

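The enlarged crop shows the sliding jaw's post at crop (212,228) and the brackets at crop (208,132) and (125,202). The tray corners are at crop (370,65), (515,65), (515,240) and (370,240).

```bash
python3 - <<'E'
from plant import ctrl
from h import *
W=np.load("W0.npy");P=ctrl.camera_params("top");K,T=P["mtx"],P["world_from_camera"]
def onz(u,v,z):
    r=T[:3,:3]@np.array([(u-K[0,2])/K[0,0],-(v-K[1,2])/K[1,1],-1]);return T[:3,3]+r*(z-T[2,3])/r[2]
def comps(zl,zh,box,mn):
    m=((W[...,2]>zl)&(W[...,2]<zh)).astype(np.uint8);k=np.zeros_like(m);k[box[1]:box[3],box[0]:box[2]]=1;m*=k
    n,l,s,c=cv2.connectedComponentsWithStats(m)
    for i in range(1,n):
        if s[i,4]>=mn:
            q=W[l==i];print(zl,c[i],s[i,4],rect(q),q[:,:2].mean(0))
comps(.081,.093,(295,160,450,265),100)
comps(.055,.078,(295,160,450,265),10)
comps(.088,.106,(175,170,262,262),8)
comps(.047,.062,(175,170,262,262),30)
for c in((370,65),(515,65),(515,240),(370,240)): print(onz(165+c[0]/4-.4,165+c[1]/4-.4,.03))
E
```

```text
0.081 [321.25271471 191.71569595] 1013 (array([ 0.56464886, -0.04831002]), array([109.78598785, 134.14309692]), 84.41629028320312) [ 0.56511127 -0.04861893]
0.081 [364.98403194 197.45409182] 1002 (array([ 0.54712268, -0.20159937]), array([110.15768433, 130.58738708]), 70.0185546875) [ 0.54717483 -0.20105879]
0.081 [416.73874755 229.09980431] 1022 (array([ 0.43992334, -0.38201086]), array([110.47401428, 130.97854614]), 43.7726936340332) [ 0.43962271 -0.38120226]
0.055 [444.54166667 192.16666667] 24 (array([ 0.56991901, -0.48561472]), array([47.40851212, 11.75725555]), 27.17904281616211) [ 0.5713555  -0.48405917]
0.055 [410. 213.] 13 (array([ 0.49632806, -0.36171106]), array([ 1.10882568, 63.61709213]), 44.25429153442383) [ 0.49606274 -0.36145097]
0.055 [318.23333333 216.9       ] 60 (array([ 0.48361435, -0.04006203]), array([36.01320648, 36.51628113]), 84.37911224365234) [ 0.47798786 -0.03930273]
0.055 [355.89552239 221.46268657] 67 (array([ 0.46883569, -0.1733837 ]), array([39.12038422, 37.36580658]), 68.16726684570312) [ 0.46376959 -0.17135821]
0.055 [398.81553398 244.99029126] 103 (array([ 0.38609619, -0.32134912]), array([109.15306091,  43.97108841]), 37.76022720336914) [ 0.38369198 -0.32213852]
0.088 [213.57142857 196.82857143] 70 (array([0.54121741, 0.32271616]), array([14.92943478, 51.40951538]), 40.6348991394043) [0.54129867 0.3225791 ]
0.088 [192.47142857 214.82857143] 70 (array([0.47835767, 0.39361386]), array([16.23617935, 50.23044586]), 39.45744323730469) [0.47825622 0.39302268]
0.047 [209.40848806 208.08753316] 1131 (array([0.49421628, 0.33644058]), array([162.92945862, 180.86486816]), 42.51205825805664) [0.50472221 0.34539473]
[0.60635145 0.18248645 0.03      ]
[0.60817972 0.05208558 0.03      ]
[0.45083063 0.04927827 0.03      ]
[0.44912761 0.17872464 0.03      ]
```

```bash
cat >> h.py <<'E'
from plant import ctrl
def ori(a):
    """tool down, fingers closing along world yaw a; of the two half turns the one with the smaller last joint"""
    best=None
    for k in(a,a+np.pi):
        c,s=np.cos(k),np.sin(k);M=np.array([[-s,c,0],[c,s,0],[0,0,-1]]).T
        yield R.from_matrix(M).as_rotvec()
def up(p,a):
    """joint move to p with closing yaw a"""
    best=None
    q0=ctrl.get_obs()["qpos"]
    for o in ori(a):
        q=ctrl.inverse_kinematics(list(p),list(o))
        if q is not None:
            q=np.array(q);c=abs(q[5])+.3*abs(q-q0).max()
            if best is None or c<best[0]: best=(c,q,o)
    t=ctrl.get_obs()["time_s"];ctrl.movej(list(best[1]));o=ctrl.get_obs()
    print("at",np.round(o["position"],3),"q6 %.2f dt %.1f t %.1f"%(o["qpos"][5],o["time_s"]-t,o["time_s"]))
def look(name):
    P=ctrl.camera_params("wrist");p,d=ctrl.read_camera("wrist");cv2.imwrite(f"pics/{name}.png",p[:,:,::-1])
    W=cloud(d,P);np.savez(name+".npz",W=W,p=p,K=P["mtx"],T=P["world_from_camera"]);return W,p
def layer(W,zl,zh,c,r,mn=20):
    """horizontal faces between zl and zh within r of c: centre, sizes, angle of the first size, deg"""
    m=((W[...,2]>zl)&(W[...,2]<zh)&(np.hypot(W[...,0]-c[0],W[...,1]-c[1])<r)).astype(np.uint8)
    n,l,s,_=cv2.connectedComponentsWithStats(m);out=[]
    for i in range(1,n):
        if s[i,4]>=mn:
            cc,sz,a=rect(W[l==i])
            if sz[0]<sz[1]: sz=sz[::-1];a+=90
            out.append((cc,sz,(a+90)%180-90,s[i,4]))
    return out
def st():
    o=ctrl.get_obs();print("pos",np.round(o["position"],4),"w %.4f ff %.1f"%(o["width"],o["finger_force"]),"F",np.round(o["ft_force"],1),"t %.1f"%o["time_s"])
E
python3 - <<'E'
from h import *
V=np.radians(41)
up([.45,.295,.28],V+np.pi/2)
W,p=look("w1")
for z in((.088,.106),(.115,.14),(.047,.06)):
    for x in layer(W,*z,(.5,.34),.16): print(z,x)
E
```

```text
at [0.45  0.294 0.28 ] q6 1.31 dt 2.9 t 3.0
(0.088, 0.106) (array([0.54272705, 0.32211371]), array([51.31867218, 13.68407822]), -48.98118591308594, np.int32(544))
(0.088, 0.106) (array([0.47779257, 0.39364136]), array([51.98075104, 13.72612   ]), -48.98048782348633, np.int32(555))
(0.088, 0.106) (array([0.46110098, 0.30546362]), array([15.16914558,  4.35378218]), -52.07913589477539, np.int32(27))
(0.115, 0.14) (array([0.45601956, 0.30172418]), array([17.12332726, 16.56642151]), -4.47564697265625, np.int32(199))
(0.047, 0.06) (array([0.53710864, 0.37451624]), array([180.18945312,  46.80627823]), -48.00334548950195, np.int32(3913))
(0.047, 0.06) (array([0.47092532, 0.32108798]), array([176.43878174, 110.58720398]), -66.06216239929199, np.int32(4211))
(0.047, 0.06) (array([0.52970386, 0.31543036]), array([60.61848068, 27.43082809]), -63.09090232849121, np.int32(288))
```

View pics/w1.png

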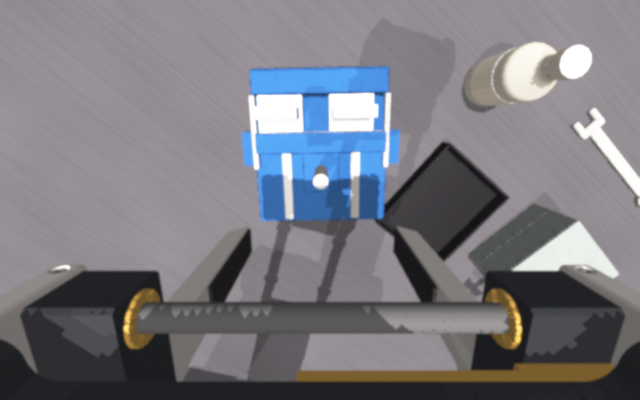

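The wrist view shows the vise with two drilled brackets at (280,112) and (352,112), the post at (321,181), and nothing in the way.

```bash
cat >> h.py <<'E'
VY=np.radians(41.2);VO=np.array([.514,.3528])
def vis(x,y): return VO+np.array([[np.cos(VY),-np.sin(VY)],[np.sin(VY),np.cos(VY)]])@[x,y]
E
python3 - <<'E'
from h import *
p=np.array([.456,.3017])
up([*p,.15],VY+np.pi/2)
ctrl.move_l([*p,.088],.15)
ctrl.clamp(40);st()
g=ctrl.get_obs()["position"]; n=vis(1,0)-vis(0,0)
ctrl.move_l(list(g-np.r_[.042*n,0]),.06);st()
ctrl.let_go();ctrl.move_l([*(p-.042*n),.24],.25);st()
W,_=look("w2")
for z in((.088,.106),(.115,.14)):
    for x in layer(W,*z,(.5,.34),.16): print(z,x)
E
```

```text
at [0.457 0.302 0.151] q6 1.31 dt 0.6 t 3.7
pos [0.4559 0.3018 0.088 ] w 0.0171 ff 40.0 F [-0.2  0.8  0.1] t 5.4
pos [0.4248 0.2739 0.088 ] w 0.0172 ff 40.0 F [ 4.7 -1.  -3.7] t 6.2
pos [0.4236 0.2737 0.2389] w 0.0937 ff 0.0 F [ 0.9  0.3 -0.7] t 8.2
(0.088, 0.106) (array([0.5421936 , 0.32188672]), array([51.94274902, 14.17197132]), -48.52062225341797, np.int32(814))
(0.088, 0.106) (array([0.47787979, 0.39388849]), array([52.15960693, 14.43991756]), -48.06705856323242, np.int32(810))
(0.088, 0.106) (array([0.42954898, 0.27782074]), array([15.87421894,  5.35662174]), -48.2476806640625, np.int32(46))
(0.115, 0.14) (array([0.42487772, 0.27380673]), array([17.11078644, 16.81900215]), -0.8801498413085938, np.int32(257))
```

```bash
cat >> h.py <<'E'
def pick(c,a,z,lift=.18,f=50):
    up([*c,lift],a);ctrl.move_l([*c,z],.2);ctrl.clamp(f);st();ctrl.move_l([*c,lift],.2);st()
def put(c,a,z,lift=.18):
    up([*c,lift],a);st();ctrl.move_l([*c,z+.012],.2);hit=ctrl.move_l([*c,z-.004],.03,threshold=5);print("hit",hit);st();ctrl.let_go();ctrl.move_l([*c,lift],.25)
E
python3 - <<'E'
from h import *
pick((.5422,.3219),VY,.066)
put((.5646,.1166),np.pi/2,.040)
W,_=look("w3")
for z in((.062,.085),(.088,.106)):
    for x in layer(W,*z,(.5,.25),.2): print(z,x)
E
```

```text
at [0.542 0.322 0.179] q6 -0.29 dt 1.4 t 9.7
pos [0.5423 0.322  0.0659] w 0.0138 ff 50.0 F [0.3 0.  0.5] t 11.6
pos [0.5411 0.3214 0.1786] w 0.0136 ff 50.0 F [-1.3 -0.4 -2.9] t 12.3
at [0.564 0.117 0.179] q6 -1.49 dt 1.1 t 13.4
pos [0.5641 0.117  0.1791] w 0.0136 ff 50.0 F [ 0.3 -0.9 -2.9] t 13.4
hit True
pos [0.5651 0.1166 0.0398] w 0.0135 ff 50.0 F [0.3 0.6 3.4] t 14.7
(0.062, 0.085) (array([0.42471732, 0.26878693]), array([18.03453255,  9.64142513]), 11.408635139465332, np.int32(313))
(0.062, 0.085) (array([0.476259  , 0.39303571]), array([54.14417648, 15.01533318]), -45.628360748291016, np.int32(1042))
(0.062, 0.085) (array([0.5635611 , 0.11657986]), array([52.0025444, 13.5164957]), -0.24066925048828125, np.int32(709))
(0.062, 0.085) (array([0.67732111, 0.19848894]), array([50.59214401, 13.02766228]), -89.08491718769073, np.int32(388))
(0.088, 0.106) (array([0.42644464, 0.2683595 ]), array([17.386446  ,  8.19550514]), 26.458412170410156, np.int32(317))
(0.088, 0.106) (array([0.48407095, 0.38524911]), array([32.11895752, 15.78732491]), -46.027366638183594, np.int32(696))
```

View pics/w3.png

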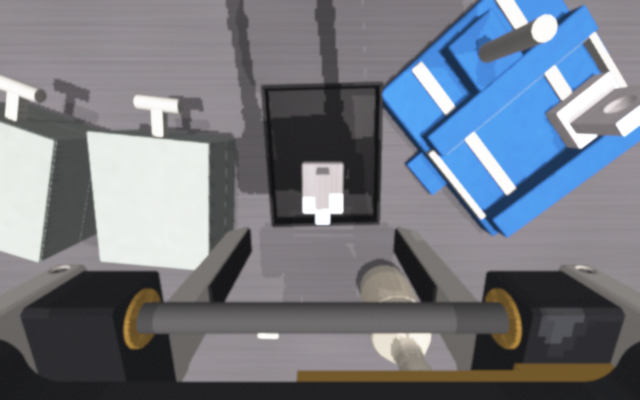

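The first bracket stands upright in the tray at (322,185), and the second is still on the vise bed at (600,105).

```bash
python3 - <<'E'
from h import *
pick((.4779,.3938),VY,.066)
put((.4915,.115),np.pi/2,.040)
W,_=look("w4")
for z in((.062,.085),(.088,.106)):
    for x in layer(W,*z,(.5,.25),.2): print(z,x)
st()
E
```

```text
at [0.478 0.393 0.179] q6 -0.14 dt 1.2 t 18.0
pos [0.4779 0.3938 0.066 ] w 0.0137 ff 50.0 F [ 0.3 -0.1 -0.5] t 19.9
pos [0.477  0.3932 0.1787] w 0.0141 ff 50.0 F [ 0.8  0.1 -2.6] t 20.6
at [0.491 0.115 0.179] q6 -1.48 dt 1.2 t 21.8
pos [0.4913 0.1155 0.1794] w 0.0134 ff 50.0 F [-0.6  0.2 -3.1] t 21.8
hit True
pos [0.492  0.115  0.0398] w 0.0138 ff 50.0 F [0.3 1.3 3.6] t 23.1
(0.062, 0.085) (array([0.4233187 , 0.26776166]), array([17.24964523,  7.76296186]), -4.38818359375, np.int32(246))
(0.062, 0.085) (array([0.49064725, 0.11481075]), array([51.96894073, 13.48907852]), 0.1088215559720993, np.int32(711))
(0.062, 0.085) (array([0.56375867, 0.11655487]), array([52.85284424, 13.23333168]), -0.1022796630859375, np.int32(616))
(0.062, 0.085) (array([0.67956921, 0.20188899]), array([56.22668457, 17.31599045]), 82.55582427978516, np.int32(679))
(0.088, 0.106) (array([0.42328076, 0.26778809]), array([17.23497581,  7.45489407]), -5.408943176269531, np.int32(241))
(0.088, 0.106) (array([0.67713037, 0.19773283]), array([47.89339828, 12.1527977 ]), -87.15440273284912, np.int32(306))
pos [0.4901 0.1149 0.1784] w 0.0940 ff 0.0 F [-0.6 -0.2  0.3] t 25.1
```

```bash
cat >> h.py <<'E'
TIN={1:(.4398,-.3816,np.radians(-46.2)),2:(.547,-.2014,np.radians(-20)),3:(.565,-.0485,np.radians(-5.8))}
def tin(k,x,y=0):
    X,Y,a=TIN[k];return np.array([X+x*np.cos(a)-y*np.sin(a),Y+x*np.sin(a)+y*np.cos(a)])
def bar(k,th):
    b=np.arctan2(.03,-.16)-th;r=np.hypot(.03,.16);return np.r_[tin(k,.065+r*np.cos(b)),.035+r*np.sin(b)-ctrl.grip_point_offset]
def arc(k,t0,t1):
    n=int(np.ceil(abs(t1-t0)/.2))
    for t in np.linspace(t0,t1,n+1)[1:]: ctrl.move_l(list(bar(k,t)),.2)
def openlid(k):
    a=TIN[k][2]+np.pi/2;b=bar(k,0)
    up([*b[:2],.13],a);ctrl.move_l(list(b),.15);ctrl.clamp(30);st();arc(k,0,1.4);st()
    ctrl.let_go();e=bar(k,1.4);ctrl.move_l([*e[:2],.26],.25)
def shutlid(k,th=1.75):
    a=TIN[k][2]+np.pi/2;b=bar(k,th)
    up([*b[:2],.26],a);ctrl.move_l(list(b),.2);ctrl.clamp(30);st();arc(k,th,.03);st()
    ctrl.let_go();e=bar(k,0);ctrl.move_l([*e[:2],.16],.25);st()
def peek(k,name):
    up([*tin(k,-.03),.23],TIN[k][2]+np.pi/2);W,_=look(name)
    for z in((.012,.03),(.045,.06),(.065,.08)):
        for x in layer(W,*z,tin(k,-.013),.06): print(z,x)
    return W
E
python3 - <<'E'
from h import *
W=np.load("w3.npz")["W"];b=bar(3,0);m=(W[...,2]>.066)&(W[...,2]<.08)&(np.hypot(W[...,0]-b[0],W[...,1]-b[1])<.03)
print(b,m.sum(),W[m].mean(0),rect(W[m]))
openlid(3);peek(3,"w5")
E
```

```text
[ 0.47048633 -0.03889965  0.0462    ] 958 [ 0.47676548 -0.03931657  0.06986372] (array([ 0.48223831, -0.04038719]), array([40.50640869, 36.02363968]), 84.59705352783203)
at [ 0.47  -0.038  0.129] q6 -1.70 dt 0.7 t 25.8
pos [ 0.4704 -0.0395  0.0462] w 0.0396 ff 30.0 F [-1.3 -2.1  0. ] t 27.4
pos [ 0.6316 -0.0557  0.1787] w 0.0395 ff 30.0 F [-0.5 -5.9  3.7] t 29.6
at [ 0.534 -0.045  0.229] q6 -1.68 dt 0.5 t 31.5
(0.012, 0.03) (array([ 0.50081146, -0.04172314]), array([61.07028961,  0.42040989]), 84.2615966796875, np.int32(94))
(0.012, 0.03) (array([0.55691376, 0.00200322]), array([66.29361725,  0.47091341]), -5.739067077636719, np.int32(75))
(0.012, 0.03) (array([ 0.5471109 , -0.09750217]), array([63.67946243,  0.38533974]), -5.822723388671875, np.int32(82))
(0.012, 0.03) (array([ 0.55544751, -0.04657845]), array([53.10400391, 52.28351212]), -6.466819763183594, np.int32(693))
(0.012, 0.03) (array([ 0.59817609, -0.05231521]), array([75.38722229,  1.30572462]), 84.35317993164062, np.int32(240))
(0.045, 0.06) (array([ 0.55524292, -0.04667056]), array([29.06130791, 27.84337234]), -6.008384704589844, np.int32(445))
```

View pics/w5.png

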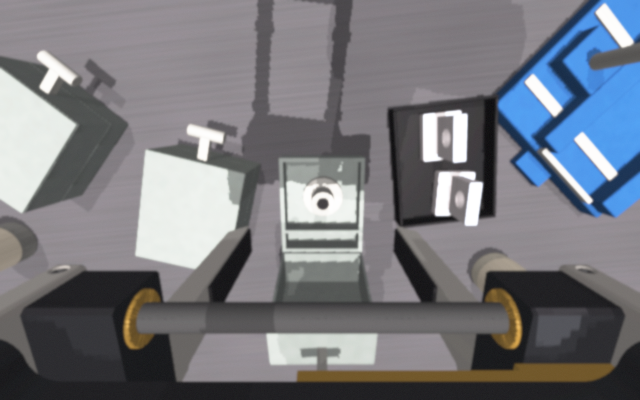

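Tin3 holds the round hub at (322,200), and its lid stands open behind it. Both brackets are upright in the tray at (445,135) and (460,195). I'll shut tin3 and open tin2.

```bash
python3 - <<'E'
from h import *
shutlid(3)
c=layer(cloud(ctrl.read_camera("top")[1],ctrl.camera_params("top")),.08,.094,tin(3,0),.1,100);print(c)
if not(c and max(x[3] for x in c)>700): raise SystemExit("lid3?")
openlid(2);peek(2,"w6")
E
```

```text
at [ 0.687 -0.061  0.259] q6 -1.66 dt 0.7 t 32.2
pos [ 0.6874 -0.0613  0.1682] w 0.0399 ff 30.0 F [-0.4 -1.5  0.3] t 33.7
pos [ 0.4715 -0.0396  0.0497] w 0.0392 ff 30.0 F [-1.9 -4.8  1.4] t 36.5
pos [ 0.4699 -0.0387  0.1594] w 0.0941 ff 0.0 F [-0.4 -0.2 -0.1] t 38.0
[(array([ 0.58671094, -0.05037734]), array([110.56642914,  89.71679688]), 83.3123779296875, np.int32(699))]lid3?
```

The count came out 1 pixel below my threshold because the arm hides part of the lid. The lid top is flat at 87 mm, so it's shut.

```bash
python3 - <<'E'
from h import *
openlid(2);peek(2,"w6")
E
```

```text
at [ 0.457 -0.168  0.129] q6 -1.72 dt 0.6 t 38.7
pos [ 0.4573 -0.17    0.0462] w 0.0396 ff 30.0 F [-3.  -4.7 -0.1] t 40.3
pos [ 0.6101 -0.2255  0.1788] w 0.0400 ff 30.0 F [-2.8 -5.6  3.8] t 42.5
at [ 0.518 -0.191  0.229] q6 -1.70 dt 0.5 t 44.4
(0.012, 0.03) (array([ 0.48530127, -0.17919662]), array([56.84037018,  0.40785885]), 70.1136474609375, np.int32(78))
(0.012, 0.03) (array([ 0.55116779, -0.15093582]), array([69.40982819,  0.57509232]), -19.753616333007812, np.int32(83))
(0.012, 0.03) (array([ 0.51745947, -0.24516884]), array([62.09376907,  0.42594624]), -19.995880126953125, np.int32(80))
(0.012, 0.03) (array([ 0.52029285, -0.19777435]), array([60.03696442, 29.86143875]), 68.68325805664062, np.int32(696))
(0.012, 0.03) (array([ 0.54961816, -0.20877823]), array([57.83485794,  2.30750823]), 69.9556655883789, np.int32(61))
(0.012, 0.03) (array([ 0.57737866, -0.21247821]), array([78.60774231,  1.4321537 ]), 70.0639877319336, np.int32(266))
(0.045, 0.06) (array([ 0.52284595, -0.19887277]), array([51.137043  ,  0.90443623]), 69.57460021972656, np.int32(112))
(0.065, 0.08) (array([ 0.52946936, -0.20124643]), array([51.5608139 , 14.79317379]), 70.17402648925781, np.int32(545))
```

View pics/w6.png

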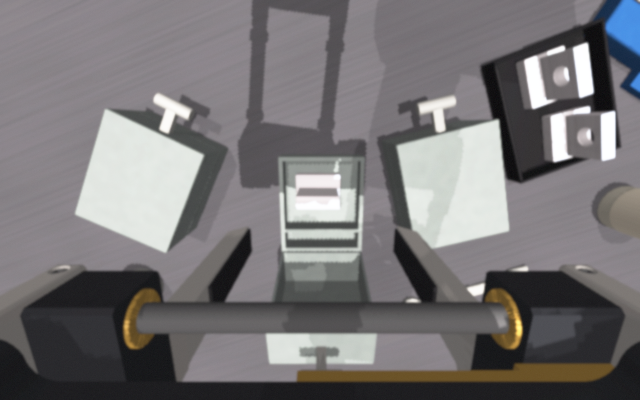

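Tin2 holds a blank, with its plate at (318,190) along the tin's y. Tins 1 and 3 are shut. I'll carry the blank to the vise.

```bash
python3 - <<'E'
from h import *
c=(.5293,-.2013)
pick(c,TIN[2][2],.048,.19)
v=vis(-.006,.034)
put(v,VY,.073,.19)
W,_=look("w7")
for x in layer(W,.088,.106,VO,.1): print(x,v)
E
```

```text
at [ 0.53  -0.202  0.19 ] q6 -0.14 dt 1.4 t 45.9
pos [ 0.5294 -0.2013  0.0479] w 0.0141 ff 50.0 F [-0.1 -0.1 -1. ] t 47.9
pos [ 0.5282 -0.2008  0.1886] w 0.0137 ff 50.0 F [-0.2  0.7 -3.2] t 48.8
at [0.488 0.373 0.19 ] q6 -0.18 dt 2.1 t 50.8
pos [0.4878 0.3735 0.19  ] w 0.0141 ff 50.0 F [ 0.5  0.7 -2.6] t 50.8
hit True
pos [0.4877 0.3749 0.0727] w 0.0135 ff 50.0 F [ 0.2 -0.9  4.5] t 52.0
(array([0.48670474, 0.37515808]), array([51.91150665, 13.78173828]), -48.483673095703125, np.int32(789)) [0.48709007 0.37442997]
```

Blank 1 stands on the bed. Next I'll shut tin2 and open tin1.

```bash
python3 - <<'E'
from h import *
shutlid(2)
c=layer(cloud(ctrl.read_camera("top")[1],ctrl.camera_params("top")),.08,.094,tin(2,0),.1,100);print(c)
if not(c and max(x[3] for x in c)>350): raise SystemExit("lid2?")
openlid(1);peek(1,"w8")
E
```

```text
at [ 0.663 -0.242  0.26 ] q6 1.47 dt 2.3 t 56.2
pos [ 0.6623 -0.2445  0.1682] w 0.0397 ff 30.0 F [-0.8 -2.7  0.3] t 57.7
pos [ 0.458  -0.1702  0.0504] w 0.0398 ff 30.0 F [-4.6 -6.4  0.8] t 60.5
pos [ 0.4571 -0.1686  0.1594] w 0.0940 ff 0.0 F [-0.1  0.3 -0.1] t 62.0
[(array([ 0.55655768, -0.20521535]), array([110.23416138, 109.79164124]), 70.19357299804688, np.int32(580))]
at [ 0.374 -0.312  0.129] q6 1.54 dt 0.7 t 62.8
pos [ 0.3732 -0.3138  0.0462] w 0.0401 ff 30.0 F [-4.  -4.4 -0.2] t 64.4
pos [ 0.4859 -0.4315  0.179 ] w 0.0396 ff 30.0 F [-4.  -3.6  3.7] t 66.6
at [ 0.418 -0.359  0.229] q6 1.54 dt 0.5 t 68.5
(0.012, 0.03) (array([ 0.4653175 , -0.33919266]), array([71.33417511,  0.54743958]), -46.09154510498047, np.int32(94))
(0.012, 0.03) (array([ 0.39323669, -0.40842114]), array([58.46562958,  0.39199734]), -46.20665740966797, np.int32(82))
(0.012, 0.03) (array([ 0.39918616, -0.33898697]), array([77.1973877,  1.2680769]), 43.69710159301758, np.int32(193))
```

View pics/w8.png

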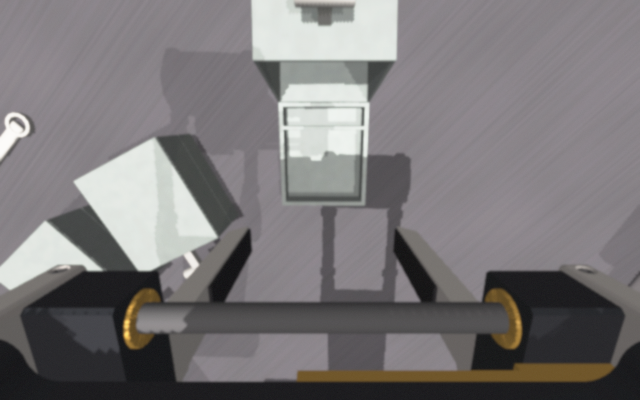

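Tin1 is empty, so there is only one blank. I'll shut tin1 and check the vise and tray.

```bash
python3 - <<'E'
from h import *
shutlid(1)
p=(.4248,.2738);up([*p,.25],VY+np.pi/2)
W,_=look("w9")
for z in((.062,.085),(.088,.106),(.115,.14)):
    for x in layer(W,*z,(.5,.25),.2): print(z,x)
T=cloud(ctrl.read_camera("top")[1],ctrl.camera_params("top"))
for k in(1,2,3): print(layer(T,.08,.094,tin(k,0),.1,100))
E
```

```text
at [ 0.525 -0.47   0.259] q6 1.55 dt 0.7 t 69.2
pos [ 0.524  -0.4713  0.1682] w 0.0394 ff 30.0 F [-3.4 -2.5 -0.3] t 70.7
pos [ 0.3735 -0.314   0.0504] w 0.0400 ff 30.0 F [-5.7 -3.7  0.4] t 73.5
pos [ 0.3736 -0.3125  0.1594] w 0.0940 ff 0.0 F [ 0.3  0.1 -0.6] t 75.0
at [0.425 0.273 0.25 ] q6 1.29 dt 2.1 t 77.2
(0.062, 0.085) (array([0.68226184, 0.20498109]), array([58.40501785, 19.50599098]), 75.36298370361328, np.int32(741))
(0.062, 0.085) (array([0.48407816, 0.36914597]), array([52.68458939, 11.66013908]), -35.643524169921875, np.int32(100))
(0.062, 0.085) (array([0.57080188, 0.1324151 ]), array([52.49394226, 15.26036358]), -5.513664245605469, np.int32(637))
(0.062, 0.085) (array([0.42892572, 0.27801361]), array([16.3232975 ,  5.83836222]), -41.35750198364258, np.int32(46))
(0.062, 0.085) (array([0.49182922, 0.11485342]), array([51.96457291, 15.64137173]), 0.8186456561088562, np.int32(552))
(0.088, 0.106) (array([0.68268481, 0.20496642]), array([56.40106583, 20.01384354]), 75.84111022949219, np.int32(997))
(0.088, 0.106) (array([0.48736856, 0.37451239]), array([51.59872437, 13.60025692]), -48.917022705078125, np.int32(727))
(0.088, 0.106) (array([0.42960565, 0.27669595]), array([16.6039238 ,  6.04478979]), -56.96894836425781, np.int32(47))
(0.115, 0.14) (array([0.68924164, 0.20293582]), array([33.03097153,  9.83389473]), 76.40996551513672, np.int32(663))
(0.115, 0.14) (array([0.42486365, 0.27359375]), array([17.34787369, 17.03427887]), -36.54793167114258, np.int32(241))
[(array([ 0.43970352, -0.38231317]), array([130.94744873, 111.37104034]), -46.0651969909668, np.int32(1101))]
[(array([ 0.54686548, -0.20187396]), array([130.52952576, 110.00632477]), -19.96704864501953, np.int32(1074))]
[(array([ 0.56640253, -0.04838945]), array([130.50119019, 110.1995163 ]), -5.669609069824219, np.int32(1053))]
```

View pics/w9.png

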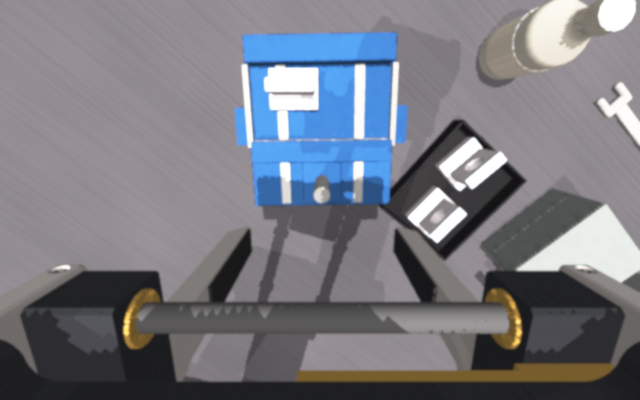

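All three lids are shut. The far drilled bracket was knocked about 17 mm but still stands well inside the tray limits. The blank is in place on the bed at (292,88), so I'll slide the jaw home.

```bash
python3 - <<'E'
from h import *
p=np.array([.4248,.2736])
ctrl.move_l([*p,.14],.2);ctrl.move_l([*p,.088],.15);ctrl.clamp(40);st()
g=ctrl.get_obs()["position"];n=vis(1,0)-vis(0,0)
ctrl.move_l(list(g+np.r_[.032*n,0]),.06);st()
print(ctrl.move_l(list(g+np.r_[.050*n,0]),.02,threshold=14));st()
ctrl.let_go();q=ctrl.get_obs()["position"];print("travel",np.linalg.norm(q-g))
ctrl.move_l([*q[:2],.25],.25)
W,_=look("w10")
for z in((.062,.085),(.088,.106),(.115,.14)):
    for x in layer(W,*z,(.5,.25),.2): print(z,x)
b=[x for x in layer(W,.088,.106,VO,.08) if x[1][0]>45][0]
print("bracket in vise",np.array([[np.cos(VY),np.sin(VY)],[-np.sin(VY),np.cos(VY)]])@(b[0]-VO))
st()
E
```

```text
pos [0.4247 0.2737 0.088 ] w 0.0173 ff 40.0 F [-0.9  0.4  0.1] t 79.6
pos [0.4484 0.295  0.088 ] w 0.0174 ff 40.0 F [-3.3  0.   3.3] t 80.3
True
pos [0.4569 0.3027 0.088 ] w 0.0176 ff 40.0 F [-0.9 -0.7  3.7] t 81.1
travel 0.04146844784716955
(0.062, 0.085) (array([0.68221893, 0.20613721]), array([56.77675247, 17.98190308]), 72.90540313720703, np.int32(621))
(0.062, 0.085) (array([0.46221725, 0.30580145]), array([16.42164803,  5.68636513]), -58.59109878540039, np.int32(43))
(0.062, 0.085) (array([0.57077222, 0.13264024]), array([52.12427902, 15.89108276]), -5.784858703613281, np.int32(606))
(0.062, 0.085) (array([0.49857019, 0.1150251 ]), array([38.41248703, 15.57099056]), 0.36831507086753845, np.int32(391))
(0.088, 0.106) (array([0.68300763, 0.20518539]), array([55.89533615, 19.66659927]), 75.65882873535156, np.int32(869))
(0.088, 0.106) (array([0.49150165, 0.37865799]), array([51.34431076, 13.61332417]), -48.77036666870117, np.int32(624))
(0.088, 0.106) (array([0.46134933, 0.30681827]), array([16.4732132 ,  6.43668747]), -44.592071533203125, np.int32(41))
(0.115, 0.14) (array([0.68929529, 0.20307484]), array([33.42867279,  9.87777233]), 75.12895202636719, np.int32(579))
(0.115, 0.14) (array([0.45726468, 0.3030069 ]), array([17.2295475 , 16.79070663]), -3.1017990112304688, np.int32(243))
bracket in vise [0.00010429 0.03427536]
pos [0.4536 0.3018 0.2482] w 0.0940 ff 0.0 F [-0.1  0.8 -0.1] t 83.2
```

View pics/w10.png

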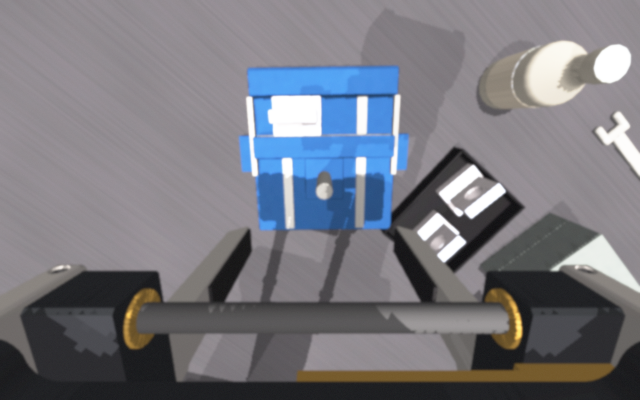

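The blank sits between the jaws at (296,116) at vise x ≈ 0, and the post is back at or slightly past its starting place, so the jaw reads about 0.010. The two drilled brackets stand in the tray.

```bash
python3 - <<'E'
from plant import ctrl
print(ctrl.hand_in())
E
```

```text
the job is handed in; nothing more can be done
None
```

I handed the job in after about 83 s of robot time (no verdict was returned): both drilled brackets stand in the tray, the only blank (found in tin2) is clamped against the fixed jaw, the hub is still in tin3, tin1 was empty, and all three tins are shut.

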